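# Half-press the lamp's recessed reset button with a stirring stick and hold it

## Task

Reset the battery lamp: pull the bamboo stick up out of its holder, put its thin end down into the round well of the lamp's foot and press the red button there half-way, about 8 mm in, never down to its bottom stop (that would wipe the lamp's settings) and never with the fingers themselves. Finish while still gripping the stick upright with the button kept half-way down; do not let go. Leave the teapot, the two cups and the strainer where they are.

Things in the scene. Friction and masses are not known exactly. Their poses are not given: they have to be found in the camera images.
- stick: Bamboo stirring stick, 190 mm long, 28 to 56 g, standing upright in the holder. Origin: centre of its lower, thin end; z along the stick towards the handle. The lower 120 mm is a round light shaft of 10 mm diameter with a flat end; the top 70 mm is a dark handle of 14 x 14 mm square section, its faces square to the stick's x and y axes. It may lean up to about 3 degrees in the holder.
- stick_handle (a point): Centre of the stick's square handle, 155 mm above the thin end, 35 mm below the stick's top: the place to grip. Axes as the stick's.
- stick_tip (a point): Centre of the stick's thin lower end face. In the holder it stands on the hole's floor, 20 mm above the bar top.
- holder: Round bamboo holder fixed to the bar, 72 mm diameter, 90 mm high, with a central vertical hole 15 mm wide and 70 mm deep (its floor 20 mm above the bar). Origin: centre of the underside.
- lamp: Battery lamp fixed to the bar. Origin: on the bar top, on the axis of its upright grey round well (62 mm diameter outside, 24 mm inside, rim 55 mm above the bar, open at the top). Along the lamp's +x, 130 mm from the origin, stands the frosted glass body, 112 mm diameter at its metal foot, 100 mm above, 150 mm high. Well and foot are joined by a bar 22 mm high with a small toggle switch, which is not used.
- button_top (a point): Centre of the top face of the red round button (20 mm diameter) inside the well. Released it is 37 mm above the bar, 18 mm below the well's rim; it goes down as it is pressed.
- button (a joint): Travel of the spring button, m: 0 released, 0.016 at the bottom stop, growing as it is pressed straight down. It springs back by itself; it takes about 2 N to start it, about 6 N at 8 mm and about 10 N at the bottom.
- teapot: Blue ceramic teapot with closed hinged lid, about 128 mm body diameter, 200 mm over spout and handle, 125 mm high, on a fixed bamboo tray (160 x 340 x 22 mm) beyond the work. Origin: centre of its underside. Not to be moved.
- cup_a: Small white espresso cup with handle, 62 mm diameter, 55 mm high, on the tray beside the teapot. Origin: centre of its underside. Not to be moved.
- cup_b: A second cup like the first, on the bar. Not to be moved.
- strainer: Steel tea strainer lying on the bar: bowl 68 mm diameter, 26 mm high, a handle 4 mm in radius reaching 120 mm along its +y. Origin: centre of the bowl's underside. Not to be moved.
There are look-alikes about, which are no part of the job. Of the things like the lamp, leave any that is pink; of the rest the larger one is meant. Of the things that look like the stick, the middle-sized one is meant.

How it is judged:
By the outcome, as a careful person would: the job done as asked, in the order asked, and still so for the second after the job is handed in, while the arm keeps its last pose, push and grip.
It also fails if it takes over 48 s, if anything falls off the work surface, if the arm or the gripper's body presses on something with over 40 N, if the wrist force passes 120 N, or if a joint passes its speed limit or range.

## Robot

A 6-joint arm with a two-finger parallel gripper is mounted at the origin on the work surface. World frame = base frame: x ahead of the robot, y to its left, z up, the work surface at z = 0. Lengths are in m, angles in rad, forces in N, time in s.
With the tool pointing down it reaches from about 0.275 to 1 m from the base axis. Payload 8.4 kg.
Tool frame: the origin (TCP) lies at the very end of the fingers, on their centre line; the grasp point (between the pads) lies 19 mm behind it; z points along the fingers, y is the direction in which the jaws open and shut (so a half turn about z gives the same grasp; the last joint's range is limited). The gripper opens to 85 mm and grips with 20 to 120 N. Pads are 22 mm wide; open, the fingers measure 114 mm over their backs; the gripper's body (76 mm by 85 mm) begins 54 mm behind the grasp point. The pads swing forward as they close: fully open they stand 13 mm farther back than shut.
Start: joints at [-1.304, 0.353, 1.633, -0, 1.155, -0.002], TCP at [0.166, -0.603, 0.196] pointing down, gripper open.
Joint ranges: [-2.63, 2.63], [-0.92, 2.1], [0.06, 2.66], [-1.3, 4.44], [0, 2.69], [-3.02, 3.02]. Speed limits (rad/s): [2.22, 2.22, 2.79, 3.14, 3.14, 3.14].

## Interface

Orientations are given as a 3x3 rotation matrix whose columns are the frame's x, y, z axes.
In Python, from cell import env gives the robot as it stands.
- The arm moves only by the tool move_arm, never from a script. Its arguments are lists of equal length, an entry for each row: "grip": the closure, from 0 (fully open) to 1 (shut); "travel": the shift along the tool's x, y, z in cm, a list of three; "turn": the turn about the tool's z in degrees. In form: {"grip": [grip, ...], "travel": [[tx, ty, tz], ...], "turn": [turn, ...]}. A call has 1 to 20 rows; each row is the pose to reach, as a shift and turn from the pose commanded when the call began, along the tool's axes at that moment; what a row does not reach only later rows make up. A row lasts 1/12 s, in which the tool goes at most 41.7 mm and 7.16 degrees, less where a joint would pass 70% of its speed; a pose out of reach is approached as far as the arm can. A call with a gripper value outside its range is refused whole. The fingers move at their own pace and stop on an object; the grip force is fixed at half the most. Time passes only in rows, so rows that repeat a pose let the fingers close. It gives the time, the measured TCP pose, the force and the opening at its end, in the units of the state.
- env.observe(): the state, without advancing time (a new reading comes with each control period).
- env.snapshot(name): name is "scene" or "top" or "wrist"; returns a dict with "img" (480x640x3 uint8, red, green, blue), "range_z" (480x640 float32, m along the optical axis (not along the pixel's ray), 0 where there is no reading), "mtx" (3x3 intrinsics, pixels), "pose" (4x4, takes a point from camera to world coordinates); the wrist camera has in their place "T_tool_cam" (4x4, takes a point from camera to tool coordinates, whose origin is the TCP and whose axes are the flange's). Camera axes: x right, y down, z forward; pixel columns grow to the right and rows downward; lengths in m; the calibration is good to about 2 mm. A picture is of the moment at which its call begins: read the wrist's pose just before it.
- env.sign_off(): hands the job in, once; it reports no verdict.
The state is a dict: "time": time; "qpos": joint angles; "dq": joint speeds; "joint_torque": joint torques, N m; "eef_pos": TCP position; "tcp_rot": TCP orientation; "ft_force": force on the tool from outside, world axes, zero at the start; "wrist_torque": the same for the moment, N m; "opening": opening from 0.0 (shut) to 1.0 (fully open).
Only numpy, scipy, OpenCV 4.12 (cv2) and the standard library are available. Lean on these libraries where they do the work, as an engineer would, in place of code of your own. Each camera call takes 0.05 s, during which the arm holds its last target.

## Working session

There is one attempt and no reset: what is moved stays moved. The work goes in short steps, Python scripts to look and compute and a tool call to move; the robot and the scene stay as the last step left them, time stands still between calls to the robot, and variables do not carry over. Pictures are saved under pics/ and viewed, and the job is handed in when it is done.

Besides the shell and the picture viewer there is one more tool, called after "Call:" by a JSON object that holds its "api" and its "payload", one argument or row to a line. move_arm: Moves the arm, as the interface text tells. Its arguments: {"type":"object","properties":{"grip":{"type":"array","items":{"type":"number"}},"travel":{"type":"array","items":{"type":"array","items":{"type":"number"}}},"turn":{"type":"array","items":{"type":"number"}}},"required":["grip","travel","turn"]}

```bash
mkdir -p pics; ls; cat > h.py <<'E'
import numpy as np, cv2
from cell import env
np.set_printoptions(precision=4,suppress=True)
def snap(n,tag):
    st=env.observe()
    s=env.snapshot(n)
    cv2.imwrite(f'pics/{tag}.png',s['img'][:,:,::-1])
    if 'pose' in s: T=s['pose']
    else:
        T=np.eye(4);T[:3,:3]=st['tcp_rot'];T[:3,3]=st['eef_pos'];T=T@s['T_tool_cam']
    np.savez(f'{tag}.npz',img=s['img'],z=s['range_z'],K=s['mtx'],T=T)
    return s
def cloud(tag):
    d=np.load(f'{tag}.npz');z=d['z'];K=d['K'];T=d['T']
    v,u=np.mgrid[0:480,0:640]
    P=np.stack([(u-K[0,2])/K[0,0]*z,(v-K[1,2])/K[1,1]*z,z],-1)
    return P@T[:3,:3].T+T[:3,3],z,d['img'],K,T
def crop(tag,u0,v0,u1,v1,f,out):
    im=np.load(f'{tag}.npz')['img'][v0:v1,u0:u1,::-1]
    cv2.imwrite(f'pics/{out}.png',cv2.resize(im,None,fx=f,fy=f,interpolation=cv2.INTER_CUBIC))
E
python3 - <<'E'
from h import *
for n in ['scene','top','wrist']: snap(n,n+'0')
s=env.observe();print(s)
E
```

```text
pics
{'time': 0.15, 'qpos': array([-1.3044,  0.3535,  1.634 ,  0.    ,  1.1552, -0.0024]), 'dq': array([ 0.    , -0.002 , -0.0034, -0.0022, -0.0007,  0.0005]), 'joint_torque': array([  0.0002, -60.5636, -34.2337,  -0.    ,   0.0061,  -0.    ]), 'eef_pos': array([ 0.1659, -0.6022,  0.1954]), 'tcp_rot': array([[ 0.9641,  0.2656, -0.0003],
       [ 0.2656, -0.9641,  0.0011],
       [ 0.    , -0.0011, -1.    ]]), 'ft_force': array([-0.5672,  0.3734,  0.37  ]), 'wrist_torque': array([ 0.0423,  0.0212, -0.0341]), 'opening': 0.9980835431637539}
```

View pics/scene0.png

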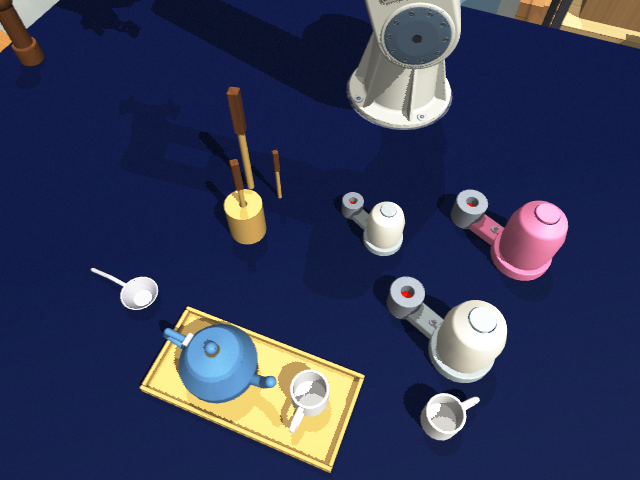

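View pics/top0.png

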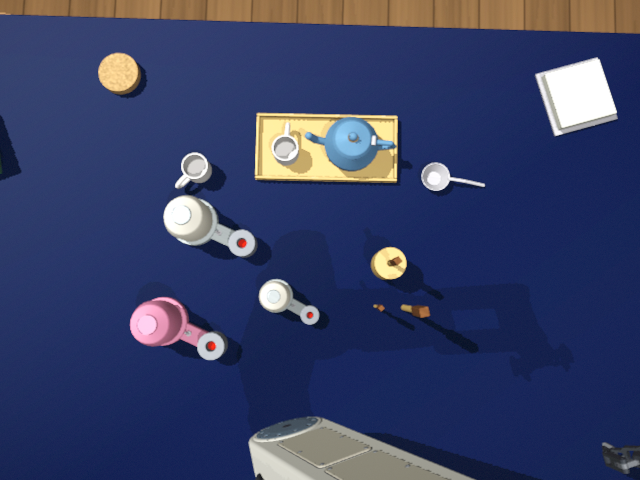

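View pics/wrist0.png

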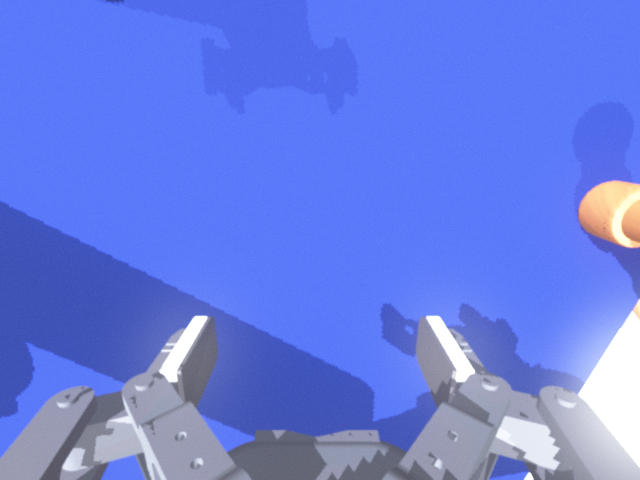

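Stick candidates (scene picture): the one in the holder (237,180), a large standing one (237,110) and a small one (277,172). The middle-sized one is in the holder. Lamp candidates are pink (470,210), small white (352,205) and large white (407,297); I choose the large white. Next are close crops and measurements.

```bash
python3 - <<'E'
from h import *
crop('top0',350,225,450,325,6,'c_top'); crop('scene0',205,80,305,250,4,'c_sc')
for tag,box in (('top0',(365,240,415,285)),('scene0',(215,150,275,250))):
    P,z,img,K,T=cloud(tag); u0,v0,u1,v1=box
    p=P[v0:v1,u0:u1].reshape(-1,3); c=img[v0:v1,u0:u1].reshape(-1,3).astype(int)
    print(tag,'cam',T[:3,3], 'fx',K[0,0])
    a=p[(p[:,2]>.135)]; print('stick above .135',len(a))
    for lo in np.arange(.1,.25,.02):
        m=(p[:,2]>lo)&(p[:,2]<=lo+.02)
        if m.sum(): print(round(lo,2),m.sum(),p[m].mean(0),np.ptp(p[m],axis=0))
    r=p[abs(p[:,2]-.09)<.006]
    (cx,cy),R=cv2.minEnclosingCircle(r[:,:2].astype(np.float32)); print('holder top',cx,cy,R,r[:,2].mean())
for tag,box in (('top0',(222,225,262,262)),('scene0',(380,270,430,325))):
    P,z,img,K,T=cloud(tag); u0,v0,u1,v1=box
    p=P[v0:v1,u0:u1].reshape(-1,3); c=img[v0:v1,u0:u1].reshape(-1,3).astype(int)
    r=p[abs(p[:,2]-.055)<.006]
    (cx,cy),R=cv2.minEnclosingCircle(r[:,:2].astype(np.float32)); print('well',cx,cy,R,r[:,2].mean(),len(r))
    m=(c[:,0]>150)&(c[:,1]<70); print('red',p[m].mean(0),m.sum())
E
```

```text
top0 cam [0.4419 0.004  1.3822] fx 577.0416445086518
stick above .135 90
0.1 3 [ 0.5005 -0.1554  0.1112] [0.0028 0.0004 0.0183]
0.12 2 [ 0.4961 -0.1579  0.1325] [0.0048 0.0026 0.0137]
0.14 7 [ 0.4999 -0.1541  0.1489] [0.0107 0.0061 0.0083]
0.16 12 [ 0.5011 -0.1539  0.1715] [0.0146 0.0066 0.017 ]
0.18 11 [ 0.5007 -0.1549  0.1939] [0.0166 0.0065 0.0149]
0.2 50 [ 0.5018 -0.1595  0.2097] [0.0159 0.0175 0.0157]
holder top 0.5021025538444519 -0.1597754806280136 0.03597560152411461 0.090333013757009
scene0 cam [0.96   0.1837 0.8607] fx 503.87990252048024
stick above .135 306
0.1 93 [ 0.4432 -0.177   0.1102] [0.1103 0.0754 0.0193]
0.12 49 [ 0.4721 -0.1507  0.1285] [0.1051 0.0649 0.0195]
0.14 70 [ 0.4917 -0.1505  0.149 ] [0.111  0.0323 0.0194]
0.16 61 [ 0.508  -0.1537  0.1701] [0.0121 0.0176 0.0197]
0.18 64 [ 0.5079 -0.1534  0.1899] [0.0099 0.0174 0.0185]
0.2 79 [ 0.5051 -0.1558  0.2067] [0.0171 0.0183 0.0111]
holder top 0.4671585261821747 -0.1697685718536377 0.07390167564153671 0.08868445972320205
well 0.5404523611068726 0.1795729696750641 0.031214039772748947 0.05545767956045083 465
red [0.5415 0.1817 0.0366] 44
well 0.5421684980392456 0.18149255216121674 0.03168367221951485 0.053866287061504044 764
red [0.5386 0.1817 0.0359] 44
```

View pics/c_top.png

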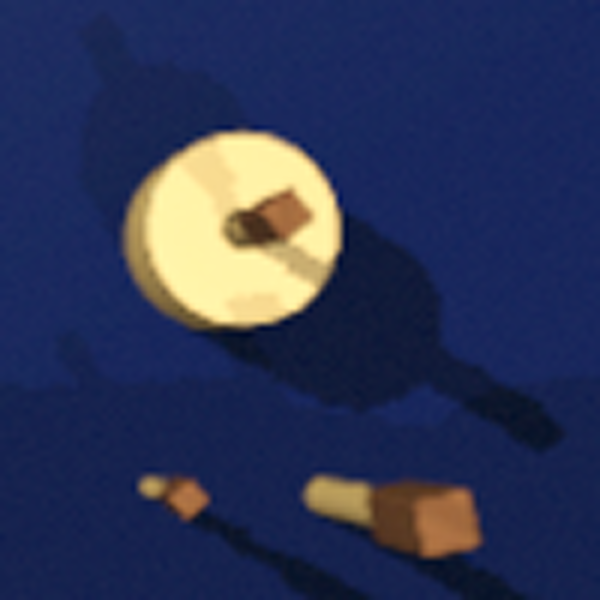

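View pics/c_sc.png

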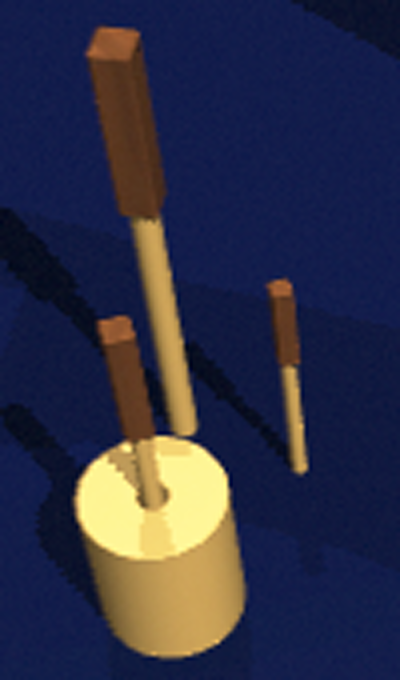

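```bash
python3 - <<'E'
from h import *
P,z,img,K,T=cloud('top0')
p=P[225:325,350:450].reshape(-1,3)
from scipy.cluster.vq import kmeans2
h=p[p[:,2]>.06]
for n,c,zt in (('hold',(.502,-.158),.195),('others',None,None)):
    if c:
        q=p[(np.hypot(p[:,0]-c[0],p[:,1]-c[1])<.03)&(p[:,2]>.2)]
        print(len(q),q[:,2].max())
        print(np.c_[q*1000].round(1).tolist())
        r=cv2.minAreaRect((q[:,:2]*1000).astype(np.float32)); print(r)
for v in range(296,325,4): print(v,[round(float(x)*1000) for x in P[v,368:440:3,2]])
E
```

```text
50 0.21573306484039745
[[509.3, -157.8, 209.2], [509.3, -159.7, 210.4], [509.2, -161.2, 214.3], [507.4, -156.3, 205.9], [507.2, -157.5, 211.8], [507.5, -160.1, 207.5], [507.4, -161.8, 210.2], [507.7, -164.6, 205.1], [505.1, -153.8, 209.3], [505.2, -155.9, 208.8], [505.1, -157.6, 211.6], [505.2, -159.7, 210.9], [505.4, -162.0, 209.3], [505.6, -164.3, 207.1], [505.3, -165.6, 212.5], [502.8, -151.1, 214.7], [503.0, -153.7, 210.6], [503.2, -155.9, 209.3], [503.3, -158.0, 208.7], [503.3, -159.9, 209.3], [503.1, -161.4, 213.5], [503.3, -163.8, 210.8], [503.4, -166.0, 209.8], [501.0, -151.9, 208.8], [501.0, -153.7, 210.5], [500.8, -155.0, 215.7], [501.0, -157.5, 212.7], [501.3, -160.0, 209.4], [501.4, -162.2, 208.4], [501.3, -164.0, 209.9], [501.3, -165.6, 212.7], [501.7, -168.6, 206.1], [499.4, -153.1, 200.4], [499.0, -153.8, 210.3], [499.1, -155.9, 209.3], [498.9, -157.2, 215.0], [499.2, -159.9, 210.4], [499.1, -161.7, 212.1], [499.3, -163.9, 210.8], [499.6, -166.8, 204.5], [497.1, -156.0, 208.9], [497.0, -157.7, 211.8], [497.0, -159.4, 213.9], [497.2, -162.0, 210.1], [497.4, -164.3, 207.
[... 253 characters left out ...]
-2, 1, -3, 2, -3, 0, 0, 0, 5, 1, 1, -2, -3, 4, 5, -1, -3]
300 [2, 3, -2, 1, 6, 2, 4, 4, 7, -1, -4, 2, -3, 0, 1, 3, -5, 2, 2, 0, -2, 5, -2, -1]
304 [3, 1, -3, 1, 0, -2, -4, -7, -3, -1, -3, -3, 3, 2, 7, -7, 1, 4, -4, -1, 0, 1, -1, 6]
308 [3, -2, -4, 105, 143, 145, 0, 1, 1, -4, -1, -2, 48, 90, 130, 197, 235, 261, 267, 266, 262, 0, -3, 6]
312 [2, -1, 4, 0, 4, 0, 3, 5, 1, 8, 1, 2, 5, 1, 111, 187, 226, 263, 268, 267, 267, 0, -3, 3]
316 [2, -3, 0, 1, 7, 0, 7, 2, -1, -5, 2, -2, -1, -2, 2, -2, 211, 251, 263, 266, 268, -2, 0, 0]
320 [2, -6, -1, 3, 0, 2, -3, 4, -2, 1, 2, 2, -5, -3, -5, -2, 4, -1, 1, 2, -3, 0, 4, -1]
324 [-2, -1, 1, -1, 0, 3, -4, -2, 6, -3, 7, -1, 2, 0, 1, -1, 0, 3, -5, -1, 3, 8, 2, -2]
```

```bash
cat >> h.py <<'E'
def shift(target,tcp,R):
    print('travel cm (tool axes):',100*R.T@(np.array(target)-np.array(tcp)))
E
python3 - <<'E'
from h import *
P,z,img,K,T=cloud('top0')
for box in ((405,290,435,325),(368,298,390,315)):
    u0,v0,u1,v1=box;p=P[v0:v1,u0:u1].reshape(-1,3);m=p[:,2]>p[:,2].max()-.02;print(p[m].mean(0),np.ptp(p[m],axis=0))
s=env.snapshot('wrist');print(s['T_tool_cam'],s['mtx'])
o=env.observe();shift([.502,-.160,.33],o['eef_pos'],o['tcp_rot'])
E
```

```text
[0.4419 0.004  1.3822] [0. 0. 0.]
[ 0.4035 -0.1355  0.1428] [0.0128 0.0109 0.0172]
[[ 0.0003 -0.947  -0.3213  0.0822]
 [ 1.      0.0002  0.0003  0.001 ]
 [-0.0002 -0.3213  0.947  -0.1779]
 [ 0.      0.      0.      1.    ]] [[351.2587   0.     316.4115]
 [  0.     351.2587 247.7033]
 [  0.       0.       1.    ]]
travel cm (tool axes): [ 44.1481 -33.7227 -13.4153]
```

Call:
{"api": "move_arm", "payload": {
  "grip": [0,0,0,0,0,0,0,0,0,0,0,0,0,0,0,0,0,0],
  "travel": [
    [3,-2,-2],
    [6,-4,-4],
    [9,-6.5,-6],
    [12,-9,-8],
    [15,-11.5,-10],
    [18,-13.5,-12],
    [21,-16,-13],
    [24,-18.5,-13],
    [27.5,-21,-13],
    [31,-23.5,-13],
    [34,-26,-12],
    [37,-28.5,-11],
    [40.5,-31,-10],
    [43,-33,-8],
    [44.1,-33.7,-6],
    [44.1,-33.7,-5.4],
    [44.1,-33.7,-5.4],
    [44.1,-33.7,-5.4]
  ],
  "turn": [-2,-4,-6,-8,-10,-12,-14,-16,-18,-20,-22,-24,-26,-27,-27,-27,-27,-27]
}}

```text
time: 1.7
eef_pos: [0.5012, -0.1611, 0.2502]
tcp_rot: [[0.738, 0.674, -0.001], [0.674, -0.738, -0.0], [-0.001, -0.0, -1.0]]
ft_force: [0.6, -0.0, 0.7]
opening: 0.999
```

```bash
python3 - <<'E'
from h import *
s=env.observe();print(s['time'],s['eef_pos'],s['tcp_rot'],s['qpos'],s['ft_force'])
snap('wrist','w1')
P,z,img,K,T=cloud('w1')
cv2.imwrite('pics/w1b.png',cv2.resize(img[180:420,160:480,::-1],None,fx=2.4,fy=2.4))
p=P.reshape(-1,3);m=(p[:,2]>.2)&(p[:,2]<.222)&(np.hypot(p[:,0]-.502,p[:,1]+.16)<.03)
q=p[m];print(len(q),q.mean(0));print(cv2.minAreaRect((q[:,:2]*1000).astype(np.float32)))
E
```

```text
1.7 [ 0.5012 -0.1611  0.2502] [[ 0.7385  0.6743 -0.0007]
 [ 0.6743 -0.7385 -0.0002]
 [-0.0007 -0.0003 -1.    ]] [-0.3135  0.1485  1.7795 -0.0005  1.2142  0.5175] [ 0.6297 -0.0022  0.6884]
472 [ 0.5046 -0.1594  0.2087]
((503.7856750488281, -160.1282958984375), (13.932417869567871, 13.622015953063965), 41.88114929199219)
```

View pics/w1.png

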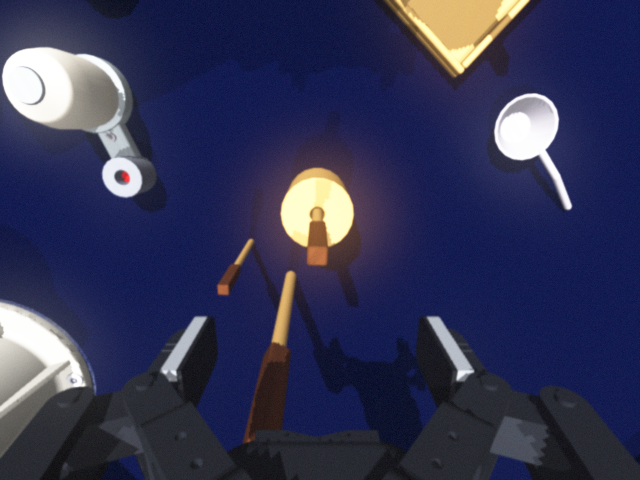

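The picture shows the square handle top at (317,257), square to the jaws, with the holder at (317,208) and the large white lamp's well at (122,177). Now I descend and close.

Call:
{"api": "move_arm", "payload": {
  "grip": [0,0,0,0,0,0,0.5,1,1,1,1,1,1,1,1,1],
  "travel": [
    [0.2,0,2],
    [0.2,0,4.5],
    [0.2,0,7],
    [0.2,0,9],
    [0.2,0,9.4],
    [0.2,0,9.4],
    [0.2,0,9.4],
    [0.2,0,9.4],
    [0.2,0,9.4],
    [0.2,0,9.4],
    [0.2,0,9.4],
    [0.2,0,9.4],
    [0.2,0,9.4],
    [0.2,0,9.4],
    [0.2,0,9.4],
    [0.2,0,9.4]
  ],
  "turn": [0,0,0,0,0,0,0,0,0,0,0,0,0,0,0,0]
}}

```text
time: 3.08
eef_pos: [0.5036, -0.1593, 0.1566]
tcp_rot: [[0.738, 0.674, 0.001], [0.674, -0.738, -0.0], [0.001, 0.001, -1.0]]
ft_force: [1.0, 0.3, 6.4]
opening: 0.144
```

```bash
python3 - <<'E'
from h import *
s=env.observe();print(s['eef_pos'],s['opening'],s['ft_force'],s['wrist_torque'])
snap('scene','s2');crop('s2',180,60,330,260,3,'s2c')
E
```

```text
[ 0.5036 -0.1593  0.1566] 0.14408074302004095 [1.0151 0.3062 6.4022] [0.0708 0.1683 0.0167]
```

View pics/s2c.png

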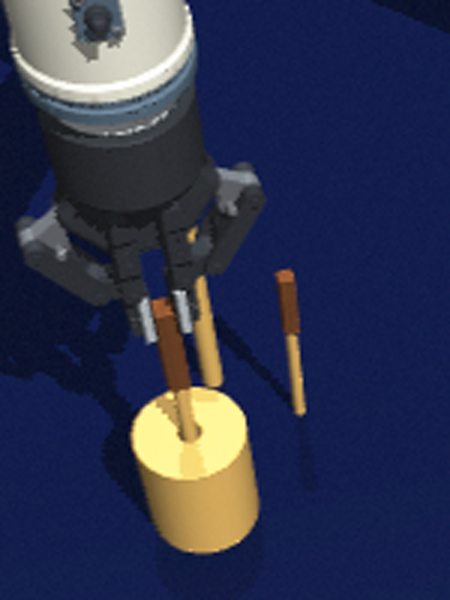

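```bash
python3 - <<'E'
from h import *
P,z,img,K,T=cloud('s2')
for (a,b) in ((160,308),(165,330),(172,360),(178,385),(148,335),(150,342),(186,325),(183,300),(187,415)):
    u=180+a//3;v=60+b//3;print(a,b,P[v,u],img[v,u])
snap('wrist','w2')
E
```

```text
160 308 [ 0.5034 -0.1585  0.2077] [149  88  49]
165 330 [ 0.5088 -0.154   0.195 ] [98 61 36]
172 360 [ 0.5097 -0.1537  0.169 ] [97 59 36]
178 385 [ 0.5091 -0.1536  0.1456] [98 61 33]
148 335 [ 0.5201 -0.158   0.2032] [169 176 180]
150 342 [ 0.5181 -0.159   0.1925] [47 54 81]
186 325 [ 0.5053 -0.1415  0.2021] [171 177 181]
183 300 [ 0.5031 -0.1419  0.2199] [158 164 168]
187 415 [ 0.5058 -0.1543  0.1111] [209 167  91]
```

View pics/w2.png

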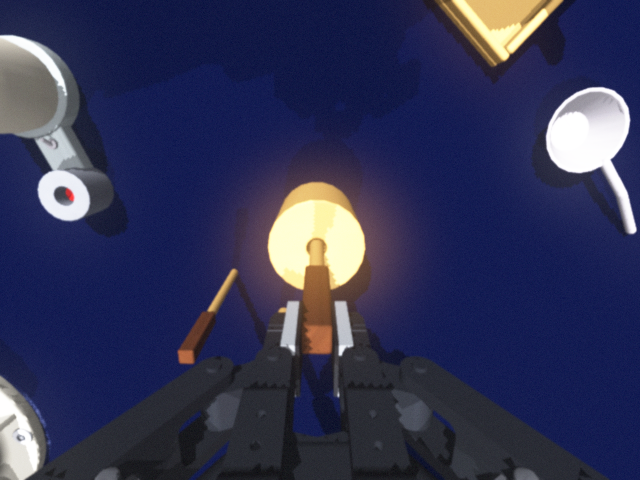

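Call:
{"api": "move_arm", "payload": {
  "grip": [1,1,1,1],
  "travel": [
    [0,0,0],
    [0,0,0],
    [0,0,-0.5],
    [0,0,-1]
  ],
  "turn": [0,0,0,0]
}}

```text
time: 3.52
eef_pos: [0.5027, -0.159, 0.1659]
tcp_rot: [[0.738, 0.674, -0.001], [0.674, -0.738, 0.0], [-0.001, -0.001, -1.0]]
ft_force: [-0.0, -0.3, -0.0]
opening: 0.144
```

```bash
python3 - <<'E'
from h import *
s=env.observe();print(s['eef_pos'],s['opening'],s['ft_force'],s['wrist_torque'])
snap('scene','s3');crop('s3',180,60,330,260,3,'s3c')
P,z,img,K,T=cloud('s3')
p=P[150:200,220:250].reshape(-1,3);c=img[150:200,220:250].reshape(-1,3).astype(int)
m=(c[:,0]>c[:,2]+35)&(p[:,2]>.15)&(p[:,0]>.48);print(p[m][:,2].max(),m.sum())
E
```

```text
[ 0.5027 -0.159   0.1659] 0.14392225794358887 [-0.0444 -0.2892 -0.019 ] [-0.0012 -0.0415  0.0049]
0.8606873242883756 236
```

View pics/s3c.png

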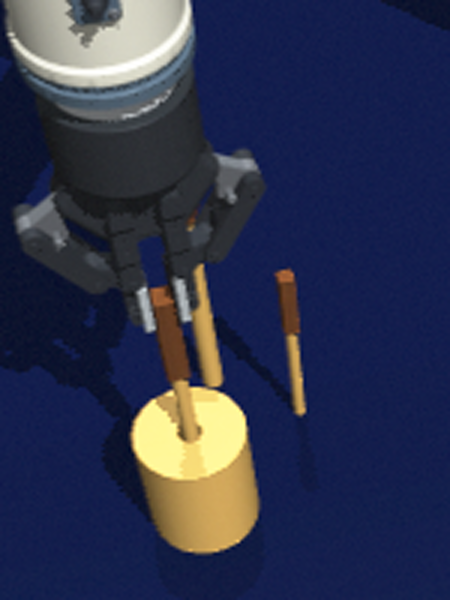

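Call:
{"api": "move_arm", "payload": {
  "grip": [1,1,1,1,1,1,1,1],
  "travel": [
    [0,0,-1],
    [0,0,-2.5],
    [0,0,-4.5],
    [0,0,-6.5],
    [0,0,-8.5],
    [0,0,-10],
    [0,0,-11],
    [0,0,-11]
  ],
  "turn": [0,0,0,0,0,0,0,0]
}}

```text
time: 4.23
eef_pos: [0.5042, -0.1596, 0.2785]
tcp_rot: [[0.738, 0.674, 0.004], [0.674, -0.738, -0.001], [0.002, 0.003, -1.0]]
ft_force: [0.7, 0.4, -1.0]
opening: 0.141
```

Call:
{"api": "move_arm", "payload": {
  "grip": [1,1,1,1,1,1,1,1,1,1,1,1,1,1,1,1,1],
  "travel": [
    [0.7,-0.6,0],
    [2,-1.8,0],
    [4,-3.5,0],
    [6,-5.2,0],
    [8,-7,0],
    [10,-8.7,0],
    [12,-10.5,0],
    [14,-12.2,0],
    [16,-14,0],
    [18,-15.7,0],
    [20,-17.4,0],
    [22,-19.2,0],
    [24,-20.9,0],
    [25,-21.8,0],
    [25.8,-22.4,0],
    [25.8,-22.4,0],
    [25.8,-22.4,0]
  ],
  "turn": [0,0,0,0,0,0,0,0,0,0,0,0,0,0,0,0,0]
}}

```text
time: 5.65
eef_pos: [0.5422, 0.1799, 0.2753]
tcp_rot: [[0.738, 0.675, -0.001], [0.675, -0.738, -0.001], [-0.001, -0.0, -1.0]]
ft_force: [-0.1, -0.7, -0.9]
opening: 0.143
```

```bash
python3 - <<'E'
from h import *
s=env.observe();print(s['time'],s['eef_pos'],s['opening'],s['ft_force'],s['tcp_rot'])
snap('scene','s4');snap('wrist','w4');snap('top','t4')
E
```

```text
5.65 [0.5422 0.1799 0.2753] 0.14252830358156549 [-0.1396 -0.7418 -0.9428] [[ 0.738   0.6748 -0.0011]
 [ 0.6748 -0.738  -0.0008]
 [-0.0014 -0.0002 -1.    ]]
```

View pics/s4.png

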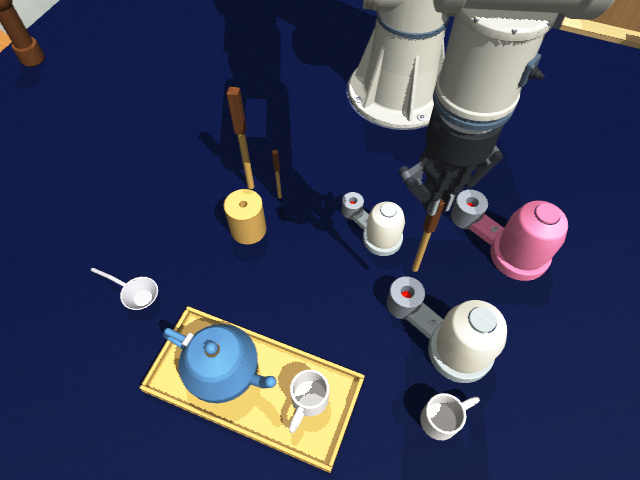

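View pics/w4.png

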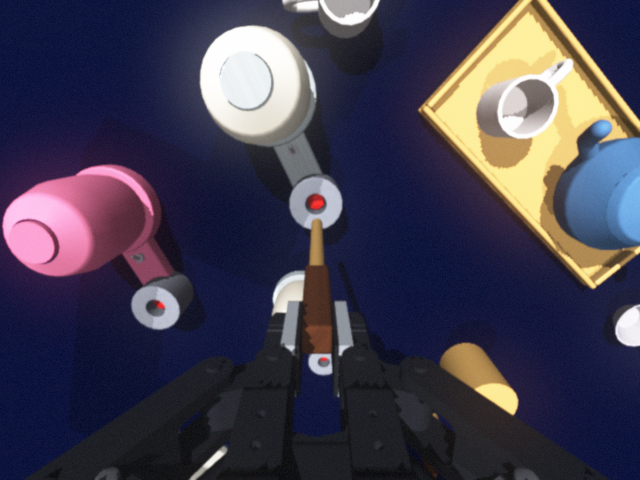

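The stick is held; its tip is at scene (416,270), above and behind the big lamp's well at (407,295). The wrist view has the tip at (317,221) and the red button at (316,203). Next I measure the stick's axis and the well.

```bash
python3 - <<'E'
from h import *
o=env.observe();R=o['tcp_rot'];t=o['eef_pos']
for tag,box in (('s4',(395,190,450,280)),('w4',(295,210,340,360))):
    P,z,img,K,T=cloud(tag);u0,v0,u1,v1=box
    p=P[v0:v1,u0:u1].reshape(-1,3)
    m=(np.hypot(p[:,0]-t[0],p[:,1]-t[1])<.025)&(p[:,2]>.10)&(p[:,2]<.34)&(z[v0:v1,u0:u1].ravel()>0)
    q=p[m]
    print(tag,len(q),'z range',np.percentile(q[:,2],[0,1,5,95,99,100]))
    cam=T[:3,3]
    for lo in np.arange(.12,.34,.015):
        k=(q[:,2]>lo)&(q[:,2]<=lo+.015)
        if k.sum()>3:
            mu=np.median(q[k],axis=0); print(round(lo,3),k.sum(),mu,'tool xy mm',1000*(R.T@(mu-t))[:2])
    d=cam-t; print('dir to cam in tool',(R.T@d)/np.linalg.norm(d))
for tag,box in (('s4',(380,270,430,325)),('w4',(285,170,350,235)),('t4',(222,225,262,262))):
    P,z,img,K,T=cloud(tag);u0,v0,u1,v1=box
    p=P[v0:v1,u0:u1].reshape(-1,3);c=img[v0:v1,u0:u1].reshape(-1,3).astype(int)
    r=p[abs(p[:,2]-.055)<.006]
    r=r[np.hypot(*(r[:,:2]-np.median(r[:,:2],axis=0)).T)<.036]
    if len(r)>9:
        (cx,cy),rad=cv2.minEnclosingCircle(r[:,:2].astype(np.float32)); print(tag,'well',cx,cy,rad,len(r))
    m=(c[:,0]>120)&(c[:,1]<60)
    if m.sum(): print('red',p[m].mean(0),m.sum())
crop('w4',270,150,370,290,5,'w4c');crop('s4',370,180,460,330,4,'s4c')
E
```

```text
s4 845 z range [0.1377 0.1415 0.1596 0.3365 0.3393 0.34  ]
0.135 24 [0.5458 0.1818 0.1431] tool xy mm [4.322  0.2328]
0.15 30 [0.5458 0.1809 0.1575] tool xy mm [3.7203 0.8084]
0.165 31 [0.546  0.1816 0.1722] tool xy mm [4.3554 0.4702]
0.18 34 [0.5457 0.1817 0.1882] tool xy mm [4.1845 0.1691]
0.195 36 [0.5456 0.1814 0.2028] tool xy mm [3.9059 0.3329]
0.21 38 [0.5459 0.1813 0.2178] tool xy mm [4.0609 0.6148]
0.225 37 [0.5456 0.1812 0.2323] tool xy mm [3.7616 0.4573]
0.24 41 [0.5457 0.182  0.2481] tool xy mm [ 4.3459 -0.0485]
0.255 51 [0.547  0.1811 0.2653] tool xy mm [4.713  1.4949]
0.27 81 [0.5473 0.1815 0.2777] tool xy mm [5.1843 1.4463]
0.285 84 [0.5471 0.1823 0.2919] tool xy mm [5.5703 0.7795]
0.3 62 [0.5468 0.1864 0.3101] tool xy mm [ 8.1383 -2.4988]
0.315 180 [0.549  0.1841 0.3235] tool xy mm [8.2239 0.6643]
0.33 116 [0.5548 0.1822 0.3347] tool xy mm [11.1532  5.992 ]
dir to cam in tool [ 0.4335  0.3867 -0.814 ]
w4 3670 z range [0.1377 0.1522 0.1913 0.3325 0.3387 0.34  ]
0.135 30 [0.5456 0.1814 0.1446] tool xy mm [3.8915 0.3856]
0.15 53 [0.5456 0.1816 0.1571] tool xy mm [4.0262 0
[... 365 characters left out ...]
 141 [0.5471 0.1827 0.2653] tool xy mm [5.841  0.4296]
0.27 279 [0.547  0.1829 0.2774] tool xy mm [5.908  0.2557]
0.285 347 [0.5473 0.1829 0.2927] tool xy mm [6.0891 0.4173]
0.3 431 [0.547  0.1828 0.308 ] tool xy mm [5.8897 0.278 ]
0.315 1604 [0.5449 0.1805 0.3279] tool xy mm [2.7404 0.6001]
0.33 279 [0.5459 0.1808 0.3338] tool xy mm [3.6332 1.0113]
dir to cam in tool [ 0.4194  0.0009 -0.9078]
s4 well 0.5423676371574402 0.18293483555316925 0.031392209231853485 758
red [0.5496 0.1812 0.057 ] 39
w4 well 0.5419228076934814 0.17949096858501434 0.0309978649020195 1785
red [0.5414 0.1773 0.0365] 161
t4 well 0.5424224138259888 0.1718921661376953 0.028807230293750763 186
red [0.5239 0.1427 0.291 ] 7
```

View pics/w4c.png

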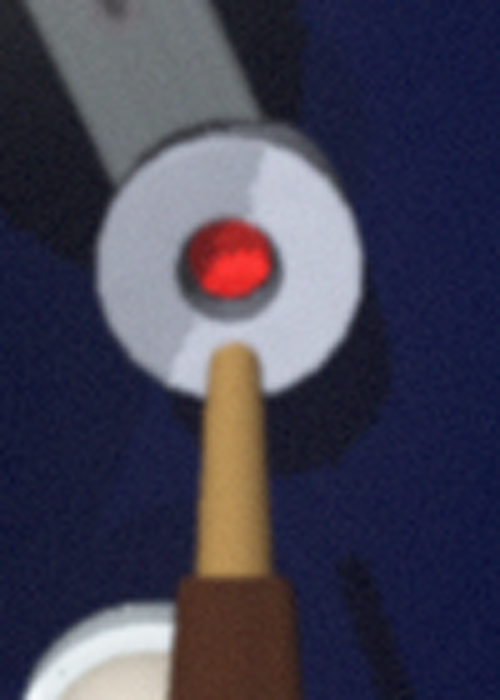

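View pics/s4c.png

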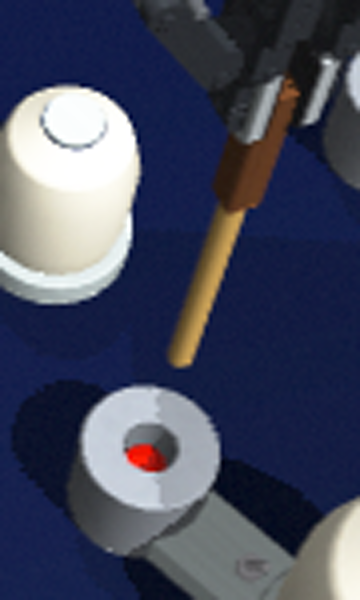

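The stick is vertical and on the well's axis within about 1 mm. By both cameras and by the holder geometry the tip is at z≈0.138. I'll descend into the well, stopping short of the button.

Call:
{"api": "move_arm", "payload": {
  "grip": [1,1,1,1,1,1,1,1,1,1,1],
  "travel": [
    [0,0,1],
    [0,0,2.5],
    [0,0,4],
    [0,0,5.5],
    [0,0,7],
    [0,0,8],
    [0,0,8.7],
    [0,0,9.2],
    [0,0,9.5],
    [0,0,9.5],
    [0,0,9.5]
  ],
  "turn": [0,0,0,0,0,0,0,0,0,0,0]
}}

```text
time: 6.72
eef_pos: [0.5429, 0.1802, 0.1814]
tcp_rot: [[0.738, 0.674, 0.001], [0.674, -0.738, 0.0], [0.001, 0.0, -1.0]]
ft_force: [-1.0, 0.3, -0.4]
opening: 0.148
```

```bash
python3 - <<'E'
from h import *
s=env.observe();print(s['time'],s['eef_pos'],s['opening'],s['ft_force'])
snap('scene','s5');snap('wrist','w5')
a=np.load('s5.npz')['img'][180:330,370:460,::-1];b=np.load('w5.npz')['img'][160:310,250:385,::-1]
cv2.imwrite('pics/c5.png',np.hstack([cv2.resize(x,None,fx=3.5,fy=3.5,interpolation=2) for x in(a,b)]))
E
```

```text
6.7167 [0.5429 0.1802 0.1814] 0.14759084157099966 [-0.9889  0.3416 -0.3876]
```

View pics/c5.png

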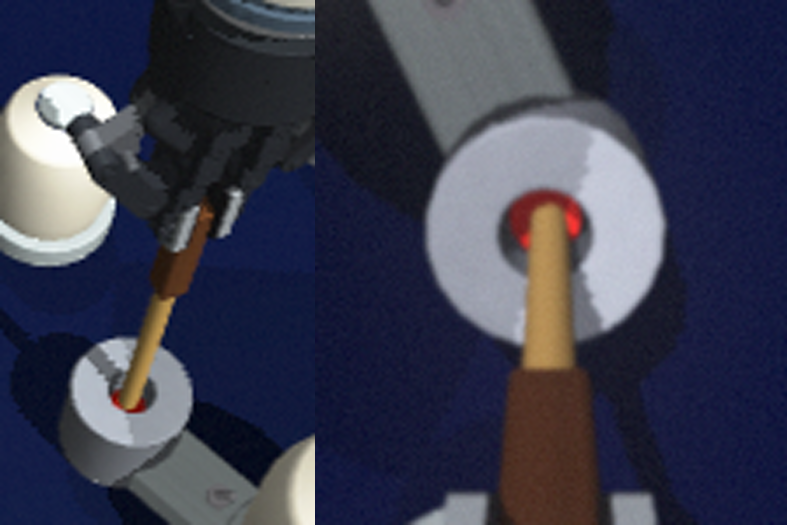

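The tip is inside the well, over the middle of the red button (right half, 547,210), with no contact yet. Now I step down and watch the force.

Call:
{"api": "move_arm", "payload": {
  "grip": [1,1,1,1],
  "travel": [
    [0,0,0.3],
    [0,0,0.6],
    [0,0,0.6],
    [0,0,0.6]
  ],
  "turn": [0,0,0,0]
}}

```text
time: 7.15
eef_pos: [0.5424, 0.1802, 0.1747]
tcp_rot: [[0.738, 0.674, -0.0], [0.674, -0.738, -0.0], [-0.0, -0.0, -1.0]]
ft_force: [-0.5, -0.4, 0.4]
opening: 0.142
```

Call:
{"api": "move_arm", "payload": {
  "grip": [1,1,1,1],
  "travel": [
    [0,0,0.2],
    [0,0,0.2],
    [0,0,0.2],
    [0,0,0.2]
  ],
  "turn": [0,0,0,0]
}}

```text
time: 7.48
eef_pos: [0.5428, 0.1803, 0.1732]
tcp_rot: [[0.738, 0.674, 0.0], [0.674, -0.738, 0.0], [0.0, 0.0, -1.0]]
ft_force: [0.6, 0.1, 1.9]
opening: 0.142
```

Call:
{"api": "move_arm", "payload": {
  "grip": [1,1,1,1],
  "travel": [
    [0,0,0.2],
    [0,0,0.2],
    [0,0,0.2],
    [0,0,0.2]
  ],
  "turn": [0,0,0,0]
}}

```text
time: 7.82
eef_pos: [0.5427, 0.1802, 0.1711]
tcp_rot: [[0.738, 0.674, 0.0], [0.674, -0.738, 0.0], [0.0, 0.0, -1.0]]
ft_force: [-0.2, 0.4, 2.1]
opening: 0.147
```

Call:
{"api": "move_arm", "payload": {
  "grip": [1,1,1,1,1],
  "travel": [
    [0,0,0.2],
    [0,0,0.4],
    [0,0,0.4],
    [0,0,0.4],
    [0,0,0.4]
  ],
  "turn": [0,0,0,0,0]
}}

```text
time: 8.23
eef_pos: [0.5428, 0.1803, 0.1671]
tcp_rot: [[0.738, 0.674, 0.0], [0.674, -0.738, 0.0], [0.0, 0.0, -1.0]]
ft_force: [-0.2, -1.3, 4.3]
opening: 0.15
```

```bash
python3 - <<'E'
from h import *
f=[];z=[]
for i in range(10):
    s=env.observe();f.append(s['ft_force'][2]);z.append(s['eef_pos'][2]);env.snapshot('wrist')
print(s['time'],np.mean(f),np.std(f),np.mean(z),np.std(z))
E
```

```text
8.6833 4.3409440599410605 0.6170536285964882 0.16708105768051315 4.1165477252566835e-05
```

Call:
{"api": "move_arm", "payload": {
  "grip": [1,1,1,1,1],
  "travel": [
    [0,0,0.1],
    [0,0,0.18],
    [0,0,0.18],
    [0,0,0.18],
    [0,0,0.18]
  ],
  "turn": [0,0,0,0,0]
}}

```text
time: 9.15
eef_pos: [0.5427, 0.1802, 0.1652]
tcp_rot: [[0.738, 0.674, 0.0], [0.674, -0.738, 0.0], [0.0, 0.0, -1.0]]
ft_force: [1.1, -0.4, 6.1]
opening: 0.151
```

```bash
python3 - <<'E'
from h import *
f=[];z=[]
for i in range(14):
    s=env.observe();f.append(s['ft_force'][2]);z.append(s['eef_pos'][2]);env.snapshot('top')
print(s['time'],np.mean(f),np.std(f),np.mean(z),s['opening'],s['eef_pos'])
snap('wrist','w6');snap('scene','s6')
# handle lower edge row in wrist view (fixed in tool frame if no slip)
for t in ('w4','w5','w6'):
    im=np.load(t+'.npz')['img'].astype(int)
    print(t,im[255:285,312:322,1].mean(1).round().tolist())
a=np.load('s6.npz')['img'][180:330,370:460,::-1];b=np.load('w6.npz')['img'][160:310,250:385,::-1]
cv2.imwrite('pics/c6.png',np.hstack([cv2.resize(x,None,fx=3.5,fy=3.5,interpolation=2) for x in(a,b)]))
E
```

```text
9.8 5.460538944338341 0.36888898535500697 0.1652193431751461 0.15188147252070155 [0.5427 0.1802 0.1652]
w4 [133.0, 132.0, 132.0, 132.0, 134.0, 133.0, 133.0, 134.0, 133.0, 122.0, 85.0, 56.0, 47.0, 48.0, 50.0, 49.0, 50.0, 49.0, 49.0, 49.0, 50.0, 47.0, 48.0, 49.0, 48.0, 48.0, 49.0, 48.0, 49.0, 49.0]
w5 [133.0, 133.0, 133.0, 133.0, 133.0, 133.0, 134.0, 134.0, 132.0, 124.0, 87.0, 55.0, 50.0, 48.0, 48.0, 49.0, 48.0, 48.0, 49.0, 48.0, 47.0, 48.0, 47.0, 49.0, 47.0, 48.0, 48.0, 47.0, 49.0, 47.0]
w6 [134.0, 134.0, 134.0, 134.0, 134.0, 134.0, 133.0, 133.0, 134.0, 123.0, 85.0, 56.0, 50.0, 49.0, 50.0, 50.0, 49.0, 49.0, 50.0, 50.0, 48.0, 48.0, 49.0, 50.0, 48.0, 48.0, 48.0, 48.0, 48.0, 48.0]
```

View pics/c6.png

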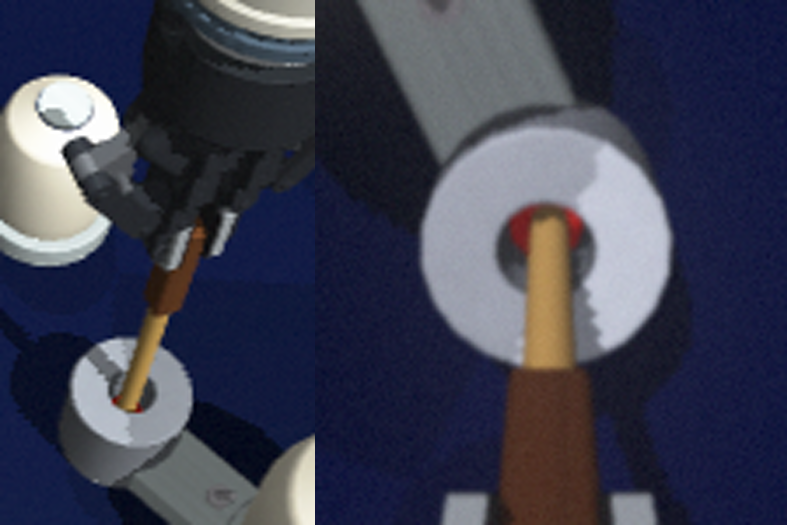

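No slip: the handle edge stays at the same pixel row in all three wrist pictures. The tip is centred on the depressed button. The force is about 5.5 N plus about 0.5 N stick weight, so roughly 6 N (8 mm). The tool position gives about 8.4 mm. Handing in.

```bash
python3 -c "
from cell import env
print(env.sign_off())"
```

```text
the job is handed in; nothing more can be done
None
```

I pulled the middle-sized stick out of its holder and lowered its thin end into the well of the large white lamp. I pressed the red button about half-way and handed the job in at about 10 s, still gripping the stick upright.

**Press depth:** the two checks roughly agree. The averaged wrist force of 5.5 N, plus about 0.5 N for the stick's weight and sensor offset, is about 6 N, which means about 8 mm. The tool height against the worked-out contact height gives about 8.4 mm. The bottom stop (16 mm, 10 N) was never approached.

**Grip and surroundings:** the wrist pictures show no slip of the handle in the pads, the stick vertical, and the tip over the middle of the button. The fingers stayed well above the well. I took no last picture just to check the teapot, cups and strainer, but no move passed near them.

**Small disagreement:** the scene camera placed the well and the stick about 3 mm to one side of where the wrist camera did. The shift was the same for both, so their relative fit was not affected.

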